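Fit the light-shield sleeve to the photodetector port

ROBOT

A 6-joint arm with a two-finger parallel gripper is mounted at the origin on a cart in front of the work surface, level with it; the furniture and walls round the work are solid. World frame = base frame: x ahead of the robot, y to its left, z up, the work surface at z = 0. Lengths are in m, angles in rad, forces in N, time in s.
With the tool pointing down it reaches from about 0.375 to 0.9 m from the base axis. Payload 3.1 kg.
Tool frame: the origin (TCP) lies midway between the tips of the shut fingers; the grasp point (between the pads) lies robot.grip_depth behind it (robot.grip_depth is the distance from the TCP to the grasp point, in m); z points along the fingers, y is the line along which they close (so a half turn about z gives the same grasp; the last joint's range is limited). The gripper opens to 87 mm and grips with 3 to 60 N. Pads are 19 mm wide; open, the fingers measure 117 mm over their backs; the gripper's body (75 mm by 190 mm) begins 51 mm behind the grasp point.
Start: joints at [1.02, 0.527, 1.433, -0, 1.181, -0.178], TCP at [0.228, 0.582, 0.223] pointing down, gripper open.
Joint ranges: [-3.08, 3.08], [-0.75, 2.2], [0.22, 2.44], [-1.43, 4.57], [0, 2.65], [-2.85, 2.85]. Speed limits (rad/s): [2.79, 2.79, 3.14, 3.14, 3.14, 3.14].

INTERFACE

Orientations are given as a unit quaternion [x, y, z, w].
In Python, from rig import robot, eyes gives the robot as it stands (robot), with the cameras (eyes).
- The arm moves only by the tool jog_arm, called after "Emit:" in YAML: its name, and indented under it one key for each argument. Schema: {"type":"object","properties":{"segments":{"type":"object","properties":{"increments":{"type":"array","items":{"type":"array","items":{"type":"number"},"minItems":4,"maxItems":4},"minItems":1,"maxItems":20}},"additionalProperties":false,"required":["increments"]},"jaw":{"type":"number"},"grip_force":{"type":"number"},"only":{"type":"string"},"quiet":{"type":"boolean"},"lines":{"type":"string"}},"required":["segments"],"additionalProperties":false}. segments is an object whose key "increments" holds a list of rows, 1 to 20 of them, each of 4 numbers: dx, dy, dz in m, then a turn about the tool's z in rad; each row shifts and turns the commanded pose from where the row before left it, along the tool's axes as they then stand; what a row does not reach is not made up. A row lasts 1/12 s, in which the tool goes at most 0.0417 m and 0.125 rad, less where a joint would pass 70% of its speed; a pose out of reach is approached as far as the arm can. jaw is the finger opening in m, set as the call begins (left out keeps the last). The fingers move at their own pace and stop on an object; grip_force is the grip in N (left out, the last holds). Time passes only in rows, so rows that do not move let the fingers close. The tool returns the time, the measured TCP pose, the force, the opening and the grip force at its end. only (a regular expression) keeps the lines of the reply that match it, lines (a string "A,B") keeps lines A to B, and quiet returns only ok. Input that does not fit is refused with a message, and nothing moves.
- robot.get_obs(): the state, without advancing time (a new reading comes with each control period).
- eyes.camera(name): name is "side" or "top" or "wrist"; returns a dict with "img" (480x640x3 uint8, red, green, blue), "fx", "fy", "cx", "cy" (pixels), "xyz" and "attitude" of the camera in the world. Camera axes: x right, y down, z forward; pixel columns grow to the right and rows downward; lengths in m; the calibration is good to about 2 mm. A picture is of the moment at which its call begins. There is no depth.
- robot.hand_in(): hands the job in; it is judged then, once.
The state is a dict: "time": time; "q": joint angles; "joint_velocities": joint speeds; "joint_torque": joint torques, N m; "position": TCP position; "tool_rot": TCP orientation; "ft_force": force on the tool from outside, world axes, zero at the start; "moment": the same for the moment, N m; "grip_width": finger opening in m; "grip_force": force on a finger pad.
Only numpy, scipy, OpenCV 4.12 (cv2) and the standard library are available. Lean on these libraries where they do the work, as an engineer would, in place of code of your own. Each camera call takes 0.05 s, during which the arm holds its last target. There are 200 camera calls.

TASK

Take the red dust cap off the nose of the photodetector and leave it lying in the white parts tray. Then slide the blue light-shield sleeve, open end first (not the end with the white band), onto the bare brass nose until it is fully home against the dark shoulder, and let go. Leave the brass tube and the optics, boxes and bottle standing around where they are.

Things in the scene. Friction and masses are not known exactly. Their poses are not given: they have to be found in the camera images.
- detector: Photodetector, fixed: grey block 44x50x44 mm (x,y,z), heights 63-107 mm, on a black post and base 75x50x10. Origin on the table below the block's centre, z up; the port looks along own -x. On the -x face a dark shoulder disc (diameter 32 mm, 4 thick), then a level brass nose (diameter 20 mm, 25 long, tip chamfered 3 mm), axis 85 mm above the table.
- port_root (a point): Point on the nose's axis at the face of the shoulder, where a sleeve fully home has its mouth: in the detector's frame (-26, 0, 85) mm, axes as the detector's. The nose reaches from here 25 mm along -x.
- dust_cap: Red plastic cap, a cup of outer diameter 30 mm, 32 mm long, bore 23 mm, 27 mm deep, 30 g. At the start it sits level on the detector's nose, loose, mouth about 1 mm from the shoulder; it simply pulls off along -x. Origin at its middle on its axis; own x runs along the axis towards the open mouth (at +16 mm).
- parts_tray: White shallow open tray, fixed: 120 x 100 mm (its x, y), 14 mm high, walls and floor 3 mm thick. Origin at the centre of its underside.
- shield_sleeve: Blue tube, outer diameter 30 mm, 56 mm long, bore 23 mm, 60 g; lies level in a black V cradle, axis 45 mm above the table. Origin at its middle on its axis; own x runs along the axis to the open mouth (+28 mm). At the other end (-28 mm) a white band (9 mm) and lip; the lip narrows the opening to 13 mm: only the all-blue end fits.
- sleeve_mouth (a point): Centre of the sleeve's open mouth, on its axis, axes as the sleeve's.
- sleeve_cradle: Black cradle that carries the sleeve, fixed: foot 60 x 40 x 6 mm, above it a pedestal 36 mm long and 28 mm wide with a V top that touches the sleeve only from below (up to 32 mm high), so that fingers can pass on both sides. Origin at the underside's centre, x along the sleeve.
- brass_cradle: An equal black cradle that carries the brass tube, fixed. Origin at the underside's centre, x along the tube.
- brass_tube: Brass tube, diameter 22 mm, 80 mm long, bore 15 mm, in its own cradle; not needed. Origin at its middle on its axis (40 mm above the table), x along the axis.
- lens_post_b: Bystander: lens on a post with black slotted base, 75 x 53 x 120 mm, stands loose beside the detector at the side of its -y axis. Origin at the underside's centre.
- dropper: Bystander: brown dropper bottle, diameter 38 mm, 115 mm high, stands loose beside the nose at the side of the detector's +y axis. Origin at the underside's centre.
- mirror_post: Bystander: mirror on a post with black base, 98 x 61 x 129 mm, loose. Origin at the underside's centre.
- kin_mount: Bystander: black mirror mount lying flat with two bright adjuster knobs, 51 x 51 x 39 mm, loose. Origin at the underside's centre.
- round_box: Bystander: small round clear-white optic box, diameter 41 mm, 18 mm high, loose. Origin at the underside's centre.

How it is judged:
At the end, for the whole second after the job is handed in: The blue sleeve sits on the detector's nose with its open mouth within 3 mm of the shoulder and 4 mm of the axis, in line within 0.14 rad, at rest; the red cap lies at rest inside the parts tray (its middle within the tray's outline and under 30 mm above the table) (x of sleeve_mouth in the frame of port_root between -0.003 and 0.003 m and y of sleeve_mouth in the frame of port_root between -0.004 and 0.004 m and z of sleeve_mouth in the frame of port_root between -0.004 and 0.004 m and angle between the x axis of shield_sleeve and the x axis of detector, either way round below 0.14 rad and linear speed of shield_sleeve below 0.01 m/s and linear speed of dust_cap below 0.02 m/s and x of dust_cap in the frame of parts_tray between -0.06 and 0.06 m and y of dust_cap in the frame of parts_tray between -0.05 and 0.05 m and z of dust_cap in the frame of parts_tray below 0.03 m); the robot touches nothing.
It fails at once if a bystander (brass tube, lens post, dropper bottle, mirror post, mirror mount, round box) is moved more than 2 cm (distance of any of brass_tube, lens_post_b, dropper, mirror_post, kin_mount, round_box from where it was at the start of the episode above 0.02 m).
It fails at once if a bystander other than the brass tube is tipped over (angle between any of lens_post_b, dropper, mirror_post, kin_mount, round_box's own z axis and vertical above 0.4 rad).
It also fails if it takes over 59 s, if anything falls off the work surface, if the arm or the gripper's body presses on something with over 40 N, if the wrist force passes 120 N, or if a joint passes its speed limit or range.

## Working session

There is one attempt and no reset: what is moved stays moved. The work goes in short steps, Python scripts to look and compute and a tool call to move; the robot and the scene stay as the last step left them, time stands still between calls to the robot, and variables do not carry over. Pictures are saved under pics/ and viewed, at most 10 in all, crops included, and the job is handed in when it is done.

```bash
ls; mkdir -p pics; python3 - <<'E'
from rig import robot, eyes
import cv2
o=robot.get_obs(); print(o['time'],o['position'],o['tool_rot'],o['grip_width'],robot.grip_depth)
for n in['top','side']:
    c=eyes.camera(n); cv2.imwrite(f'pics/{n}0.png',c['img'][:,:,::-1]); print(n,{k:v for k,v in c.items() if k!='img'})
E
```

```text
pics
rig.py
0.0 [0.22721491 0.58144304 0.2215912 ] [ 1.85318476e-01  9.82677928e-01 -1.00472900e-03 -3.77660599e-04] 0.08739398286647453 0.0187
top {'fx': 582.5075194642571, 'fy': 582.5075194642571, 'cx': 330.015860537955, 'cy': 239.68100290893716, 'xyz': array([ 0.32520556, -0.09270084,  1.24393411]), 'attitude': array([ 0.70316958, -0.70231563,  0.08022839, -0.07660745])}
side {'fx': 552.0251516788868, 'fy': 552.0251516788868, 'cx': 309.42313564985704, 'cy': 227.4355634744756, 'xyz': array([0.45662405, 0.80648818, 0.77068252]), 'attitude': array([-0.04941635,  0.89527256, -0.44168011,  0.03104413])}
```

View pics/top0.png

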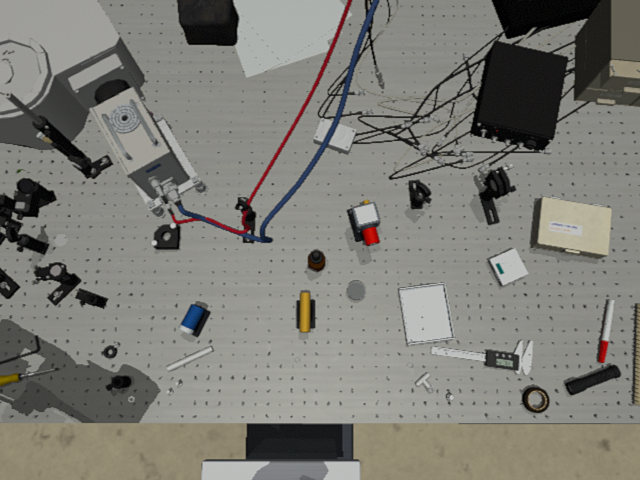

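View pics/side0.png

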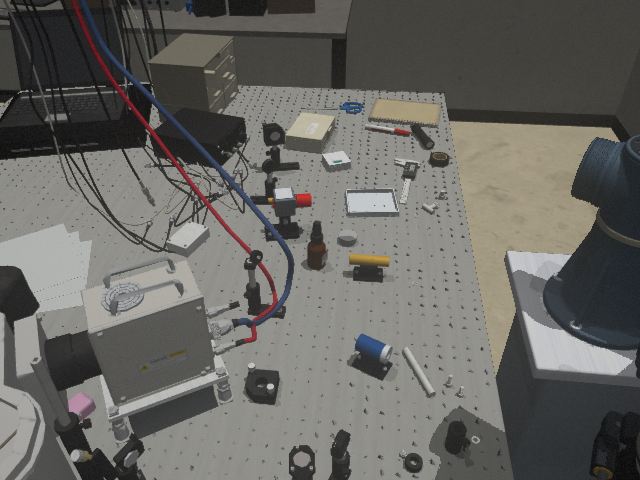

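```bash
cat > h.py <<'E'
from rig import robot, eyes
import cv2, numpy as np
from scipy.spatial.transform import Rotation as R
def ray(c,p):
    d=np.array([(p[0]-c['cx'])/c['fx'],(p[1]-c['cy'])/c['fy'],1.]); return R.from_quat(c['attitude']).apply(d)
def onz(c,p,z):
    d=ray(c,p); return c['xyz']+d*(z-c['xyz'][2])/d[2]
def proj(c,P):
    q=R.from_quat(c['attitude']).inv().apply(np.array(P)-c['xyz']); return np.array([c['fx']*q[0]/q[2]+c['cx'],c['fy']*q[1]/q[2]+c['cy']])
def tri(c1,p1,c2,p2):
    a,b=ray(c1,p1),ray(c2,p2); s=np.linalg.lstsq(np.c_[a,-b],c2['xyz']-c1['xyz'],rcond=None)[0]
    A=c1['xyz']+s[0]*a;B=c2['xyz']+s[1]*b; return (A+B)/2,np.linalg.norm(A-B)
def mask(img,col):
    h=cv2.cvtColor(img,cv2.COLOR_RGB2HSV)
    if col=='red': return cv2.inRange(h,(0,150,90),(6,255,255))|cv2.inRange(h,(174,150,90),(180,255,255))
    if col=='blue': return cv2.inRange(h,(100,120,50),(125,255,255))
    if col=='brass': return cv2.inRange(h,(14,110,80),(28,255,255))
    if col=='white': return cv2.inRange(h,(0,0,195),(180,30,255))
def blobs(c,col,amin=80):
    cs,_=cv2.findContours(mask(c['img'],col),cv2.RETR_EXTERNAL,cv2.CHAIN_APPROX_NONE)
    return sorted([k for k in cs if cv2.contourArea(k)>amin],key=cv2.contourArea,reverse=True)
def rect(k,c,z):
    r=cv2.minAreaRect(k); b=cv2.boxPoints(r); P=np.array([onz(c,p,z)[:2] for p in b]); return r,P
def inside(k,box):
    m=k.reshape(-1,2).mean(0); return box[0]<m[0]<box[2] and box[1]<m[1]<box[3]
E
python3 - <<'E'
from h import *
np.set_printoptions(precision=4,suppress=True)
t=eyes.camera('top')
for col,box,z in[('red',(350,220,390,260),.085),('blue',(170,290,225,345),.045),('white',(390,270,460,350),.014),('brass',(290,280,320,340),.04)]:
    for k in blobs(t,col,60):
        if inside(k,box):
            r,P=rect(k,t,z); print(col,r,cv2.contourArea(k)); print(P.tolist(), P.mean(0))
            e=[P[1]-P[0],P[2]-P[1]]; print([ (np.linalg.norm(v),np.degrees(np.arctan2(v[1],v[0]))) for v in e])
for n in[(500,0)]:
    print(onz(t,(316,260),.11),onz(t,(355,290),.018),onz(t,(366,215),.107))
im=t['img'][:,:,::-1]
a=cv2.resize(im[190:270,290:410],None,fx=5,fy=5,interpolation=cv2.INTER_CUBIC)[:, :600]
b=cv2.resize(im[290:350,165:225],None,fx=5,fy=5,interpolation=cv2.INTER_CUBIC)
o=np.zeros((400,800,3),np.uint8);o[:,:500]=a[:400,100:600];o[:300,500:]=b
cv2.imwrite('pics/crop1.png',o)
E
```

```text
red ((370.4706115722656, 235.3823699951172), (16.00735092163086, 13.339459419250488), 75.96376037597656) 185.0
[[0.6091777460666101, -0.16422091913159137], [0.6160609212898498, -0.19085641787684365], [0.5834355936677771, -0.19824148783723172], [0.5766383343523787, -0.17175511860967058]] [ 0.5963 -0.1813]
[(np.float64(0.027510505167338464), np.float64(-75.51055179597651)), (np.float64(0.03345072885255875), np.float64(-167.24546927975618))]
blue ((192.29934692382812, 316.6178283691406), (13.40786075592041, 23.623374938964844), 28.610458374023438) 282.0
[[0.4196577077329498, 0.20570336984019208], [0.46203305623420854, 0.18488084950589875], [0.4488792527467377, 0.16005855659335852], [0.4067047634510358, 0.1810283836785284]] [0.4343 0.1829]
[(np.float64(0.04721490774824398), np.float64(-26.16871117539099)), (np.float64(0.02809214786417987), np.float64(-117.91996431942138))]
brass ((304.5, 311.5), (39.0, 9.0), 90.0) 345.5
[[0.4858097760261434, -0.03656645657763955], [0.4858346135671541, -0.05524937661425906], [0.4056536398268933, -0.05593763163339497], [0.4056355702634286, -0.037527591893397765]] [ 0.4457 -0.0463]
[(np.float64(0.018682936546436223), np.float64(-89.92382960306868)), (np.float64(0.08018392759716728), np.float64(-179.5081982980209))]
[ 0.5402 -0.0707  0.11  ] [ 0.4932 -0.1519  0.018 ] [ 0.6334 -0.1712  0.107 ]
```

View pics/crop1.png

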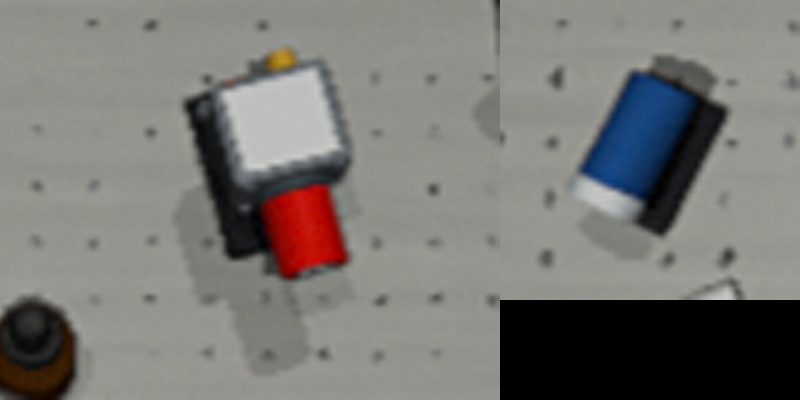

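The top crop shows the cap at about (371,235) full-image px, pointing down-right, and the sleeve at about (192,317) with its white band towards the robot. The dropper is at about (316,260).

```bash
cat >> h.py <<'E'
def delta(P,ang=None):
    o=robot.get_obs(); M=R.from_quat(o['tool_rot']).as_matrix(); a=np.degrees(np.arctan2(M[1,0],M[0,0]))
    d=M.T@(np.array(P)-o['position']); tilt=np.degrees(np.arccos(-M[2,2]))
    s='t=%.2f tool ang %.2f tilt %.2f d=(%.4f %.4f %.4f)'%(o['time'],a,tilt,*d)
    if ang is not None: s+=' turn %.4f'%(-np.radians((ang-a+180)%360-180))
    print(s, 'pos',o['position'].round(4))
E
```

Emit:
jog_arm:
  segments: {"increments":[[-0.0212,-0.0232,0,0],[-0.0212,-0.0232,0,0],[-0.0212,-0.0232,0,0],[-0.0212,-0.0232,0,0],[-0.0212,-0.0232,0,0],[-0.0212,-0.0232,0,0],[-0.0212,-0.0232,0,0],[-0.0212,-0.0232,0,0],[-0.0212,-0.0232,0,0],[-0.0212,-0.0232,0,0],[-0.0212,-0.0232,0,0],[-0.0212,-0.0232,0,0],[-0.0212,-0.0232,0,0],[-0.0212,-0.0232,0,0],[0,0,0,0.08],[0,0,0,0]]}
  jaw: 0.087
  grip_force: 10

```text
time: 1.48
position: [0.3864, 0.17, 0.2225]
tool_rot: [0.227, 0.974, 0.0, -0.0]
ft_force: [0.2, 0.9, 0.8]
grip_width: 0.0869
grip_force: 0.0
```

```bash
python3 - <<'E'
from h import *
np.set_printoptions(precision=4,suppress=True)
delta([.385,.17,.22],154)
c=eyes.camera('wrist'); print(c['xyz'],R.from_quat(c['attitude']).as_matrix().tolist(),c['fx'])
cv2.imwrite('pics/w1.png',c['img'][:,:,::-1])
for k in blobs(c,'blue',300):
    r,P=rect(k,c,.045); print(r,P.tolist(),P.mean(0))
t=eyes.camera('top'); h=cv2.cvtColor(t['img'],cv2.COLOR_RGB2HSV); print(h[314,427],h[280,470],h[300,455])
E
```

```text
t=1.48 tool ang 153.74 tilt 0.01 d=(0.0013 -0.0006 0.0025) turn -0.0045 pos [0.3864 0.17   0.2225]
[0.3258 0.2014 0.3854] [[0.4421048798637194, 0.8684026611688158, 0.22454419002861128], [0.8969629873073672, -0.42779816416034744, -0.11156222542455853], [-0.0008213411774898594, 0.25073003173923, -0.9680567011196786]] 383.3452394182233
((354.0, 262.0), (30.0, 50.0), 0.0) [[0.45449303909403416, 0.15951964762164017], [0.4104128508585724, 0.1805087335879467], [0.42254640492023043, 0.20513860465362213], [0.46704678757545515, 0.1850100434444551]] [0.4386 0.1825]
[ 60   1 209] [ 30  11 161] [ 34  13 163]
```

View pics/w1.png

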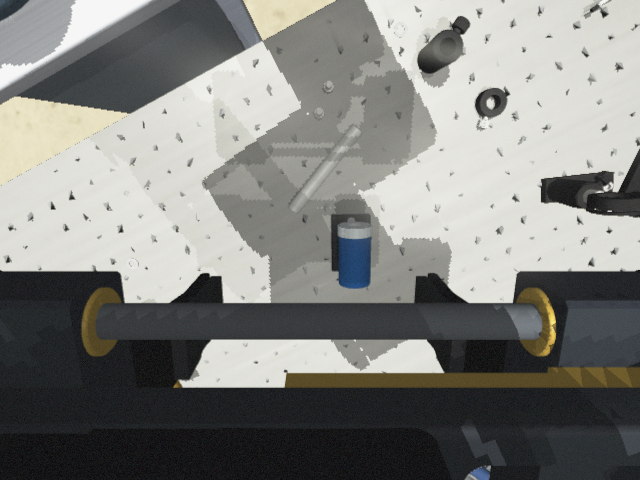

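The wrist view shows the sleeve, band towards the robot, at about (354,262) px, upright in the image. So the tool's x axis is already in line with the sleeve axis (-26.3°). Next I go over the cap.

Emit:
jog_arm:
  segments: {"increments":[[0,0,0,-0.1135],[0,0,0,-0.1135],[0,0,0,-0.1135],[0,0,0,-0.1135],[0,0,0,-0.1135],[0,0,0,-0.1135],[0.005,-0.0286,0,0],[0.005,-0.0286,0,0],[0.005,-0.0286,0,0],[0.005,-0.0286,0,0],[0.005,-0.0286,0,0],[0.005,-0.0286,0,0],[0.005,-0.0286,0,0],[0.005,-0.0286,0,0],[0.005,-0.0286,0,0],[0.005,-0.0286,0,0]]}

```text
time: 2.92
position: [0.4017, -0.1185, 0.2226]
tool_rot: [-0.116, 0.993, 0.0, 0.0]
ft_force: [0.1, 0.8, -0.8]
grip_width: 0.0873
grip_force: 0.0
```

Emit:
jog_arm:
  segments: {"increments":[[-0.0222,-0.0129,0,0],[-0.0222,-0.0129,0,0],[-0.0222,-0.0129,0,0],[-0.0222,-0.0129,0,0],[-0.0222,-0.0129,0,0],[-0.0222,-0.0129,0,0],[-0.0222,-0.0129,0,0],[-0.0222,-0.0129,0,0],[0,0,0,0],[0,0,0,0]]}

```text
time: 3.75
position: [0.599, -0.1774, 0.2217]
tool_rot: [-0.116, 0.993, 0.0, -0.0]
ft_force: [-0.1, 0.7, 0.6]
grip_width: 0.0868
grip_force: 0.0
```

```bash
python3 - <<'E'
from h import *
np.set_printoptions(precision=4,suppress=True)
delta([.596,-.181,.22],192.8)
c=eyes.camera('wrist'); print(c['xyz'])
cv2.imwrite('pics/w2.png',c['img'][:,:,::-1])
for k in blobs(c,'red',300):
    r,P=rect(k,c,.085); print(r,P.tolist(),P.mean(0)); print(np.degrees(np.arctan2(P[:,1]-np.roll(P[:,1],1),P[:,0]-np.roll(P[:,0],1))))
t=eyes.camera('top')
print([onz(t,p,.014)[:2] for p in[(399,288),(445,283),(454,340),(407,345)]])
E
```

```text
t=3.75 tool ang -166.71 tilt 0.06 d=(0.0038 -0.0028 0.0017) turn 0.0085 pos [ 0.599  -0.1774  0.2217]
[ 0.5334 -0.1916  0.3847]
((314.0, 225.0), (42.0, 36.0), 90.0) [[0.5838828871929198, -0.1980603862673093], [0.5773453756072575, -0.17045045538393103], [0.6106644443751028, -0.16225271867485108], [0.6173906354985719, -0.1906434511813571]] [ 0.5973 -0.1804]
[-167.5188  103.3212   13.8224  -76.6715]
[array([ 0.4981, -0.2457]), array([ 0.509 , -0.3441]), array([ 0.3891, -0.3577]), array([ 0.3787, -0.2593])]
```

View pics/w2.png

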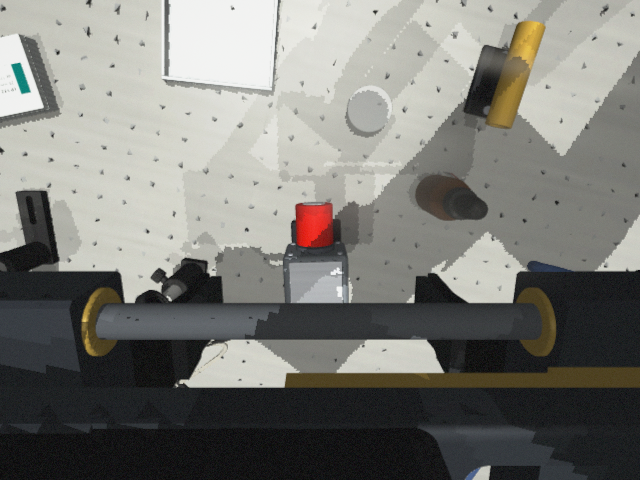

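The cap is at about (314,225) px and square to the image, so the yaw is right. The tray is at the top (220,40), with dropper and lens post clear of the fingers. Next I descend and grip.

Emit:
jog_arm:
  segments: {"increments":[[0.004,-0.003,0,0],[0,0,0.0246,0],[0,0,0.0246,0],[0,0,0.0246,0],[0,0,0.0246,0],[0,0,0.0246,0],[0,0,0.0246,0],[0,0,0,0],[0,0,0,0]]}

```text
time: 4.6
position: [0.5932, -0.182, 0.0743]
tool_rot: [-0.114, 0.993, 0.001, -0.002]
ft_force: [0.2, -0.1, 0.4]
grip_width: 0.087
grip_force: 0.0
```

Emit:
jog_arm:
  segments: {"increments":[[0,0,0,0],[0,0,0,0],[0,0,0,0],[0,0,0,0],[0,0,0,0],[0,0,0,0],[0,0,0,0],[0,0,0,0]]}
  jaw: 0.02
  grip_force: 12

```text
time: 5.27
position: [0.5949, -0.1826, 0.075]
tool_rot: [-0.114, 0.993, -0.0, 0.0]
ft_force: [0.6, -0.2, -0.3]
grip_width: 0.0417
grip_force: 0.0
```

Emit:
jog_arm:
  segments: {"increments":[[0,0,0,0],[0,0,0,0],[0,0,0,0],[0,0,0,0],[0,0,0,0],[0,0,0,0]]}

```text
time: 5.77
position: [0.5947, -0.1823, 0.0748]
tool_rot: [-0.114, 0.993, 0.0, -0.0]
ft_force: [-0.5, 0.9, 0.5]
grip_width: 0.0289
grip_force: 12.0
```

Emit:
jog_arm:
  segments: {"increments":[[0.009,0,0,0],[0.009,0,0,0],[0.009,0,0,0],[0.009,0,0,0],[0.009,0,0,0],[0,0,-0.02,0],[0,0,-0.02,0],[0,0,-0.02,0],[0.0215,-0.0136,0,0],[0.0215,-0.0136,0,0],[0.0215,-0.0136,0,0],[0.0215,-0.0136,0,0],[0.0215,-0.0136,0,0],[0.0215,-0.0136,0,0],[0,0,0,0],[0,0,0,0]]}

```text
time: 7.1
position: [0.4424, -0.3025, 0.1351]
tool_rot: [-0.112, 0.994, 0.0, 0.0]
ft_force: [0.6, 0.1, -0.2]
grip_width: 0.0287
grip_force: 12.0
```

```bash
python3 - <<'E'
from h import *
delta([.444,-.302,.012])
c=eyes.camera('wrist')
t=eyes.camera('top'); cv2.imwrite('pics/t2.png',cv2.resize(t['img'][180:360,330:510,::-1],None,fx=3,fy=3))
E
```

```text
t=7.10 tool ang -167.12 tilt 0.01 d=(-0.0016 0.0001 0.1231) pos [ 0.4424 -0.3025  0.1351]
```

View pics/t2.png

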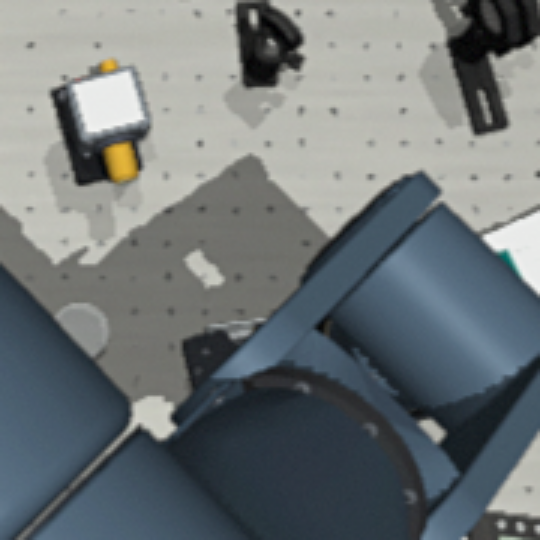

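The brass nose is bare at about (371,234) full-image px, and the arm is over the tray. Next I lower and release the cap.

Emit:
jog_arm:
  segments: {"increments":[[0,0,0.0244,0],[0,0,0.0244,0],[0,0,0.0244,0],[0,0,0.0244,0],[0,0,0.0244,0],[0,0,0,0],[0,0,0,0]]}

```text
time: 7.78
position: [0.4437, -0.3, 0.0121]
tool_rot: [-0.115, 0.993, 0.001, -0.001]
ft_force: [-0.4, -0.3, 0.1]
grip_width: 0.0285
grip_force: 12.0
```

Emit:
jog_arm:
  segments: {"increments":[[0,0,0,0],[0,0,0,0],[0,0,0,0],[0,0,0,0]]}
  jaw: 0.05

```text
time: 8.12
position: [0.4444, -0.3019, 0.0143]
tool_rot: [-0.114, 0.993, -0.001, 0.001]
ft_force: [1.1, -0.5, 0.1]
grip_width: 0.0461
grip_force: 0.0
```

Emit:
jog_arm:
  segments: {"increments":[[0,0,-0.02,0],[0,0,-0.035,0],[0,0,-0.035,0],[0,0,-0.035,0],[0,0,-0.035,0],[0,0,-0.035,0],[0,0,0,0]]}
  jaw: 0.087

```text
time: 8.7
position: [0.447, -0.3047, 0.2157]
tool_rot: [-0.114, 0.993, -0.006, 0.005]
ft_force: [0.5, -0.2, 0.7]
grip_width: 0.0845
grip_force: 0.0
```

```bash
python3 - <<'E'
from h import *
np.set_printoptions(precision=4,suppress=True)
delta([.431,.185,.2])
t=eyes.camera('top')
for k in blobs(t,'brass',20):
    if inside(k,(350,215,390,260)):
        r,P=rect(k,t,.085); print(r,P.tolist(),P.mean(0)); print(np.degrees(np.arctan2(P[:,1]-np.roll(P[:,1],1),P[:,0]-np.roll(P[:,0],1))))
c=eyes.camera('wrist'); cv2.imwrite('pics/w3.png',c['img'][:,:,::-1])
for k in blobs(c,'red',200):
    r,P=rect(k,c,.018); print(r,P.mean(0))
E
```

```text
t=8.70 tool ang -166.91 tilt 0.91 d=(-0.0952 0.4807 0.0099) pos [ 0.447  -0.3047  0.2157]
((370.0500183105469, 233.6500244140625), (12.649110794067383, 9.803058624267578), 71.56504821777344) [[0.6092574024561059, -0.16697027707591253], [0.6158403008554592, -0.1861327384295274], [0.5906017490145833, -0.19391151857369973], [0.5840817516461878, -0.17482752395048246]] [ 0.5999 -0.1805]
[  17.333   -71.0408 -162.8702  108.8626]
((323.0, 218.5), (33.0, 28.0), 90.0) [ 0.4499 -0.2991]
```

Emit:
jog_arm:
  segments: {"increments":[[-0.0068,0.0343,0,0],[-0.0068,0.0343,0,0],[-0.0068,0.0343,0,0],[-0.0068,0.0343,0,0],[-0.0068,0.0343,0,0],[-0.0068,0.0343,0,0],[-0.0068,0.0343,0,0],[-0.0068,0.0343,0,0],[-0.0068,0.0343,0,0],[-0.0068,0.0343,0,0],[-0.0068,0.0343,0,0],[-0.0068,0.0343,0,0],[-0.0068,0.0343,0,0],[-0.0068,0.0343,0,0]]}

```text
time: 9.97
position: [0.426, 0.1892, 0.2065]
tool_rot: [-0.114, 0.994, -0.0, -0.002]
ft_force: [0.9, 0.4, -0.5]
grip_width: 0.087
grip_force: 0.0
```

Emit:
jog_arm:
  segments: {"increments":[[0,0,0,0.1147],[0,0,0,0.1147],[0,0,0,0.1147],[0,0,0,0.1147],[0,0,0,0.1147],[0,0,0,0.1147],[0,0,0,0],[0,0,0,0]]}

```text
time: 10.63
position: [0.4268, 0.1876, 0.2068]
tool_rot: [0.227, 0.974, -0.001, -0.001]
ft_force: [-1.3, -0.4, -0.2]
grip_width: 0.0873
grip_force: 0.0
```

```bash
python3 - <<'E'
from h import *
np.set_printoptions(precision=4,suppress=True)
c=eyes.camera('wrist'); cv2.imwrite('pics/w4.png',c['img'][:,:,::-1])
for k in blobs(c,'blue',300):
    r,P=rect(k,c,.045); print(r,P.tolist(),P.mean(0)); print(np.degrees(np.arctan2(P[:,1]-np.roll(P[:,1],1),P[:,0]-np.roll(P[:,0],1))))
delta([.432,.185,.03],153.7)
# red cap check from top and side
for n in('top','side'):
    t=eyes.camera(n); print([ (cv2.contourArea(k),onz(t,k.reshape(-1,2).mean(0),.018)) for k in blobs(t,'red',40)])
E
```

```text
((318.0, 236.0), (34.0, 54.0), 0.0) [[0.45305762665436905, 0.15848046547464748], [0.4097486527490232, 0.18036716985586315], [0.4225870400404557, 0.2065249318191866], [0.46635623238205925, 0.185603488965463]] [0.4379 0.1827]
[-116.119   153.1897   63.8579  -25.5476]
t=10.68 tool ang 153.80 tilt 0.14 d=(-0.0059 0.0001 0.1770) turn 0.0017 pos [0.4271 0.1876 0.2071]
[(475.5, array([ 0.9245, -0.0378,  0.018 ])), (165.0, array([ 0.446 , -0.3005,  0.018 ])), (109.5, array([ 0.3669, -0.6642,  0.018 ])), (76.5, array([0.6311, 0.1249, 0.018 ])), (41.5, array([0.6455, 0.2201, 0.018 ]))]
[(771.0, array([ 1.1004, -0.6061,  0.018 ])), (72.0, array([0.6296, 0.0853, 0.018 ])), (40.5, array([0.6458, 0.1551, 0.018 ]))]
```

View pics/w4.png

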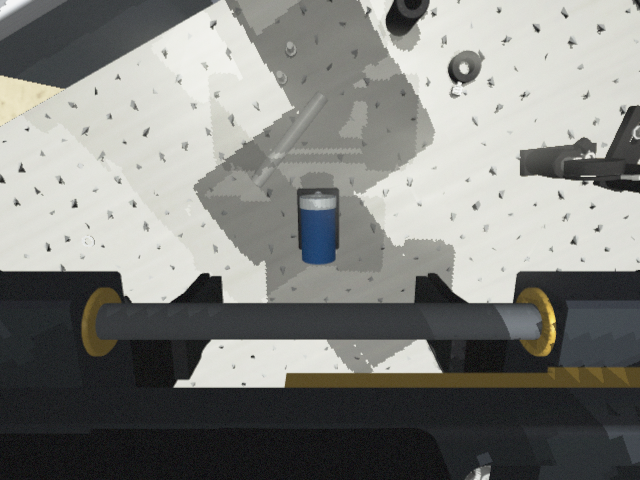

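The sleeve is square at about (318,236) px and laterally centred; the blue end faces away from the robot. Next I descend and grip.

Emit:
jog_arm:
  segments: {"increments":[[-0.0058,0,0,0],[0,0,0.0253,0],[0,0,0.0253,0],[0,0,0.0253,0],[0,0,0.0253,0],[0,0,0.0253,0],[0,0,0.0253,0],[0,0,0.0253,0],[0,0,0,0],[0,0,0,0]]}

```text
time: 11.62
position: [0.4326, 0.1849, 0.0299]
tool_rot: [0.228, 0.974, -0.001, -0.001]
ft_force: [0.1, -0.0, 0.8]
grip_width: 0.087
grip_force: 0.0
```

Emit:
jog_arm:
  segments: {"increments":[[0,0,0,0],[0,0,0,0],[0,0,0,0],[0,0,0,0],[0,0,0,0],[0,0,0,0],[0,0,0,0],[0,0,0,0],[0,0,0,0],[0,0,0,0],[0,0,0,0],[0,0,0,0],[0,0,0,0],[0,0,0,0]]}
  jaw: 0.02
  grip_force: 15

```text
time: 12.78
position: [0.4321, 0.1846, 0.0309]
tool_rot: [0.228, 0.974, -0.001, -0.001]
ft_force: [-1.3, -5.6, 4.5]
grip_width: 0.0286
grip_force: 15.0
```

```bash
python3 -c "
from h import *
delta([.432,.185,.03],153.7)"
```

```text
t=12.78 tool ang 153.68 tilt 0.14 d=(0.0003 0.0003 0.0009) turn -0.0004 pos [0.4321 0.1846 0.0309]
```

Emit:
jog_arm:
  segments: {"increments":[[0,0,-0.01,0],[0,0,-0.02,0],[0,0,-0.02,0],[0,0,-0.02,0],[0,0,-0.02,0],[0,0,-0.02,0],[0,0,-0.02,0],[0,0,0,-0.086],[0,0,0,-0.086],[0,0,0,-0.086],[0,0,0,-0.086],[0,0,0,-0.086],[0,0,0,-0.086],[0,0,0,-0.086],[0,0,0,-0.086]]}

```text
time: 14.03
position: [0.4334, 0.1858, 0.1614]
tool_rot: [-0.116, 0.993, 0.0, 0.001]
ft_force: [-0.1, -0.4, 0.4]
grip_width: 0.0285
grip_force: 15.0
```

Emit:
jog_arm:
  segments: {"increments":[[0.0066,-0.0283,0,0],[0.0066,-0.0283,0,0],[0.0066,-0.0283,0,0],[0.0066,-0.0283,0,0],[0.0066,-0.0283,0,0],[0.0066,-0.0283,0,0],[0.0066,-0.0283,0,0],[0.0066,-0.0283,0,0],[0.0066,-0.0283,0,0],[0.0066,-0.0283,0,0],[0.0066,-0.0283,0,0],[0.0066,-0.0283,0,0],[0.0066,-0.0283,0,0],[-0.022,-0.005,0,0],[-0.022,-0.005,0,0],[-0.022,-0.005,0,0],[-0.022,-0.005,0,0],[-0.022,-0.005,0,0],[0,0,0,0],[0,0,0,0]]}

```text
time: 15.7
position: [0.5466, -0.1917, 0.1611]
tool_rot: [-0.114, 0.993, -0.0, 0.001]
ft_force: [0.2, -0.8, -0.6]
grip_width: 0.0284
grip_force: 15.0
```

```bash
python3 -c "
from h import *
delta([.545,-.1932,.0709],193.1)"
```

```text
t=15.70 tool ang -166.88 tilt 0.08 d=(0.0021 -0.0011 0.0902) turn 0.0004 pos [ 0.5466 -0.1917  0.1611]
```

Emit:
jog_arm:
  segments: {"increments":[[0.002,-0.001,0.015,0],[0,0,0.015,0],[0,0,0.015,0],[0,0,0.015,0],[0,0,0.015,0],[0,0,0.0152,0],[0,0,0,0],[0,0,0,0],[0,0,0,0]]}

```text
time: 16.45
position: [0.5437, -0.1935, 0.0715]
tool_rot: [-0.114, 0.994, -0.0, 0.0]
ft_force: [0.3, -0.1, -0.0]
grip_width: 0.0288
grip_force: 15.0
```

```bash
python3 - <<'E'
from h import *
np.set_printoptions(precision=4,suppress=True)
delta([.545,-.1932,.0709],193.1)
c=eyes.camera('wrist');s=eyes.camera('side');t=eyes.camera('top')
for col in('blue','brass'):
    for k in blobs(c,col,150): 
        r,P=rect(k,c,.085); print(col,r,P.tolist())
im=np.vstack([cv2.resize(s['img'][160:260,230:360],None,fx=4.6,fy=3,interpolation=2)[:300,:598],cv2.resize(c['img'][170:300,190:450],None,fx=2.3,fy=2.3,interpolation=2)[:299,:598]])
cv2.imwrite('pics/pre.png',im[:,:,::-1])
E
```

```text
t=16.45 tool ang -166.95 tilt 0.04 d=(-0.0014 -0.0000 0.0006) turn -0.0009 pos [ 0.5437 -0.1935  0.0715]
blue ((319.0, 356.0), (32.0, 68.0), 90.0) [[0.561983342358476, -0.2028663142806046], [0.5553157367290875, -0.17429978276552305], [0.5704758762174021, -0.17041614880571695], [0.5773080123148914, -0.19965797861237217]]
blue ((318.0, 285.0), (34.0, 72.0), 90.0) [[0.5302477085976839, -0.2107673896441413], [0.5235507207474398, -0.1820141533771369], [0.5381046671125016, -0.17827568867247695], [0.544968274082948, -0.20771561816405426]]
brass ((619.9999389648438, 185.99996948242188), (93.99998474121094, 37.99999237060547), 90.0) [[0.45301354962764606, -0.10427453200614116], [0.44978768031027994, -0.09037833313907453], [0.4834528311165069, -0.07476537343979012], [0.48688925984693676, -0.08953365827815221]]
brass ((229.0104522705078, 321.92095947265625), (10.074291229248047, 66.12542724609375), 1.818303108215332) [[0.5751453682599793, -0.22778021501516654], [0.5445165002716009, -0.2320240561140765], [0.5437050145497195, -0.2279160567845185], [0.574299871800598, -0.22347278495220751]]
```

View pics/pre.png

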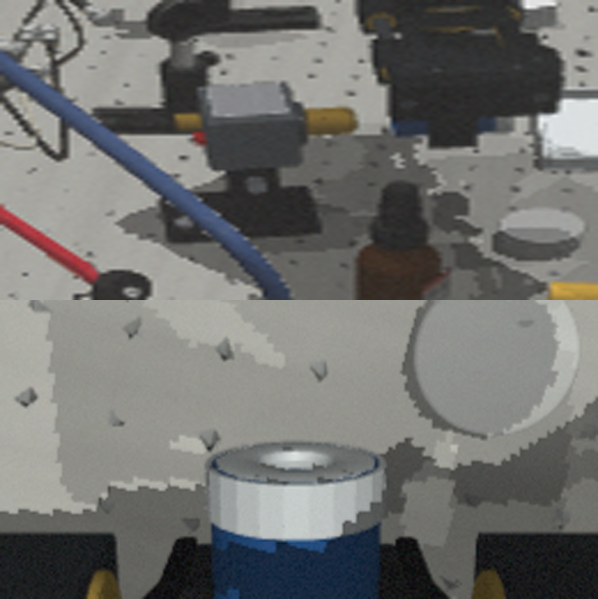

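The side view shows the blue sleeve held level in front of the nose at about (320,200) px. The wrist view shows it centred with the band facing the robot. Laterally it is within 1 mm of the nose axis, so I insert in steps and watch the force.

Emit:
jog_arm:
  segments: {"increments":[[-0.006,-0.0005,0,0],[-0.006,0,0,0],[-0.005,0,0,0],[-0.004,0,0,0],[-0.004,0,0,0],[0,0,0,0],[0,0,0,0]]}

```text
time: 17.18
position: [0.5684, -0.188, 0.0705]
tool_rot: [-0.114, 0.993, 0.0, -0.0]
ft_force: [0.2, 0.6, 0.2]
grip_width: 0.0288
grip_force: 15.0
```

Emit:
jog_arm:
  segments: {"increments":[[-0.003,0,0,0],[-0.003,0,0,0],[0,0,0,0],[0,0,0,0]]}

```text
time: 17.52
position: [0.5742, -0.1869, 0.0706]
tool_rot: [-0.114, 0.994, -0.0, 0.0]
ft_force: [-1.0, -0.3, -1.2]
grip_width: 0.0282
grip_force: 15.0
```

```bash
python3 -c "
from h import *
delta([.5857,-.1828,.0709],193.1)"
```

```text
t=17.52 tool ang -166.93 tilt 0.01 d=(-0.0121 0.0014 -0.0003) turn -0.0005 pos [ 0.5742 -0.1869  0.0706]
```

Emit:
jog_arm:
  segments: {"increments":[[-0.003,0,0,0],[-0.003,0,0,0],[-0.002,0,0,0],[0,0,0,0],[0,0,0,0]]}

```text
time: 17.93
position: [0.582, -0.185, 0.0706]
tool_rot: [-0.114, 0.993, -0.0, 0.0]
ft_force: [-0.4, 0.0, -1.0]
grip_width: 0.0286
grip_force: 15.0
```

Emit:
jog_arm:
  segments: {"increments":[[-0.002,0,0,0],[-0.001,0,0,0],[0,0,0,0],[0,0,0,0]]}

```text
time: 18.27
position: [0.5848, -0.1844, 0.0707]
tool_rot: [-0.114, 0.994, -0.0, -0.0]
ft_force: [-0.6, 0.2, -0.1]
grip_width: 0.0287
grip_force: 15.0
```

Emit:
jog_arm:
  segments: {"increments":[[-0.0015,0,0,0],[0,0,0,0],[0,0,0,0]]}

```text
time: 18.52
position: [0.5857, -0.1841, 0.0706]
tool_rot: [-0.114, 0.993, 0.0, -0.001]
ft_force: [-2.4, -0.0, -0.1]
grip_width: 0.0286
grip_force: 15.0
```

Emit:
jog_arm:
  segments: {"increments":[[-0.0015,0,0,0],[0,0,0,0],[0,0,0,0]]}

```text
time: 18.77
position: [0.5857, -0.184, 0.0705]
tool_rot: [-0.114, 0.993, 0.0, -0.002]
ft_force: [-5.4, -3.0, 0.5]
grip_width: 0.029
grip_force: 15.0
```

Emit:
jog_arm:
  segments: {"increments":[[-0.0015,0,0,0],[0,0,0,0],[0,0,0,0]]}

```text
time: 19.02
position: [0.5857, -0.184, 0.0703]
tool_rot: [-0.114, 0.993, 0.0, -0.004]
ft_force: [-7.0, -3.9, 2.6]
grip_width: 0.0283
grip_force: 15.0
```

Firm axial contact came where the shoulder was expected, so the sleeve is home. I relax the push, settle it 1 mm and release.

Emit:
jog_arm:
  segments: {"increments":[[0.0015,0,0.001,0],[0,0,0,0],[0,0,0,0]]}

```text
time: 19.27
position: [0.5857, -0.1839, 0.0694]
tool_rot: [-0.114, 0.993, 0.0, -0.002]
ft_force: [-5.4, -2.7, 1.9]
grip_width: 0.0289
grip_force: 15.0
```

Emit:
jog_arm:
  segments: {"increments":[[0,0,0,0],[0,0,0,0],[0,0,0,0],[0,0,0,0],[0,0,0,0],[0,0,0,0],[0,0,0,0]]}
  jaw: 0.06

```text
time: 19.85
position: [0.5879, -0.1837, 0.0697]
tool_rot: [-0.114, 0.994, -0.0, 0.0]
ft_force: [-0.9, 0.0, -0.3]
grip_width: 0.0589
grip_force: 0.0
```

Emit:
jog_arm:
  segments: {"increments":[[0,0,-0.01,0],[0,0,-0.02,0],[0,0,-0.03,0],[0,0,-0.03,0],[0.01,0,-0.03,0],[0.01,0,-0.02,0],[0,0,0,0],[0,0,0,0]]}

```text
time: 20.52
position: [0.5688, -0.1886, 0.2118]
tool_rot: [-0.114, 0.994, -0.001, 0.002]
ft_force: [-0.1, -0.1, -0.2]
grip_width: 0.0604
grip_force: 0.0
```

```bash
python3 - <<'E'
from h import *
np.set_printoptions(precision=4,suppress=True)
delta([.5857,-.1828,.0709],193.1)
c=eyes.camera('wrist');s=eyes.camera('side');t=eyes.camera('top')
for k in blobs(c,'blue',150):
    r,P=rect(k,c,.085); print(r,P.tolist())
im=np.vstack([cv2.resize(s['img'][170:245,240:390],None,fx=4,fy=4,interpolation=2),cv2.resize(c['img'][150:300,220:420],None,fx=3,fy=2,interpolation=2)])
cv2.imwrite('pics/post.png',im[:,:,::-1])
E
```

```text
t=20.52 tool ang -166.96 tilt 0.23 d=(-0.0174 0.0022 0.1410) turn -0.0011 pos [ 0.5688 -0.1886  0.2118]
((319.35113525390625, 259.7899475097656), (60.60383605957031, 36.87066650390625), 88.36341857910156) [[0.5715635334935226, -0.20200201335503826], [0.564266553416808, -0.1743750017729268], [0.6126925479881713, -0.16107565193044163], [0.6203594622433035, -0.1898681822583975]]
```

View pics/post.png

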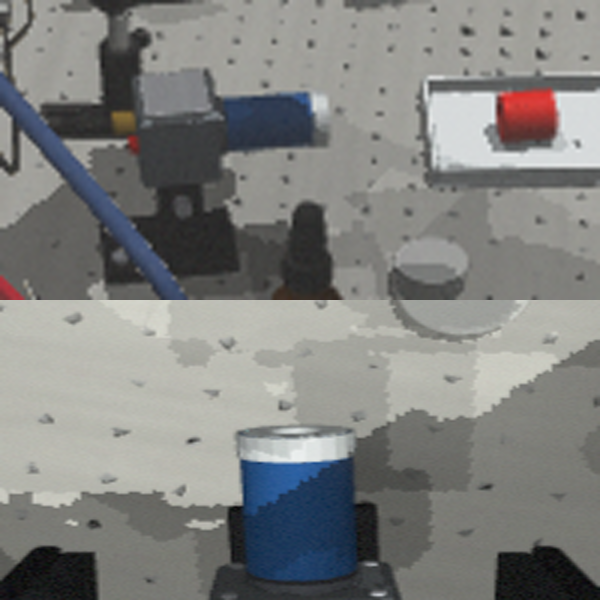

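The sleeve is on the nose and level, and its blue end appears to meet the detector. The cap lies in the tray at about (372,199) side px. To be sure the sleeve is home after release, I'll tap its end gently with the shut fingers.

Emit:
jog_arm:
  segments: {"increments":[[0.02,0.0015,0,0],[0.02,0,0,0],[0,0,0.02,0],[0,0,0.02,0],[0,0,0.02,0],[0,0,0.02,0],[0,0,0.02,0],[0,0,0.02,0],[0,0,0.01,0],[0,0,0,0],[0,0,0,0],[0,0,0,0],[0,0,0,0]]}
  jaw: 0
  grip_force: 10

```text
time: 21.75
position: [0.5298, -0.1962, 0.0807]
tool_rot: [-0.114, 0.993, -0.001, 0.001]
ft_force: [0.7, -0.7, 0.6]
grip_width: 0.0006
grip_force: 0.0
```

Emit:
jog_arm:
  segments: {"increments":[[-0.005,0,0,0],[-0.005,0,0,0],[-0.003,0,0,0],[-0.001,0,0,0],[0,0,0,0],[0,0,0,0]]}

```text
time: 22.25
position: [0.5426, -0.1926, 0.0797]
tool_rot: [-0.114, 0.993, -0.0, -0.0]
ft_force: [-0.6, 0.3, 0.2]
grip_width: 0.001
grip_force: 0.0
```

Emit:
jog_arm:
  segments: {"increments":[[-0.002,0,0,0],[-0.001,0,0,0],[0,0,0,0],[0,0,0,0]]}

```text
time: 22.58
position: [0.5445, -0.1918, 0.0795]
tool_rot: [-0.114, 0.993, 0.0, -0.001]
ft_force: [-2.9, -0.1, 1.2]
grip_width: 0.0003
grip_force: 1.4
```

Emit:
jog_arm:
  segments: {"increments":[[-0.002,0,0,0],[0,0,0,0],[0,0,0,0]]}

```text
time: 22.83
position: [0.5445, -0.1912, 0.0793]
tool_rot: [-0.114, 0.993, 0.001, -0.003]
ft_force: [-7.4, -2.0, 2.3]
grip_width: 0.0007
grip_force: 3.7
```

Emit:
jog_arm:
  segments: {"increments":[[-0.002,0,0,0],[0,0,0,0],[0,0,0,0]]}

```text
time: 23.08
position: [0.5445, -0.1909, 0.0791]
tool_rot: [-0.115, 0.993, 0.001, -0.005]
ft_force: [-11.5, -4.4, 4.7]
grip_width: 0.0009
grip_force: 5.9
```

The sleeve is hard against its stop. Backing off, then a last look.

Emit:
jog_arm:
  segments: {"increments":[[0.006,0,0,0],[0.012,0,0,0],[0.015,0,0,0],[0.015,0,0,0],[0,0,-0.03,0],[0,0,-0.03,0],[0,0,-0.03,0],[0,0,-0.03,0],[0,0,0,0],[0,0,0,0],[0,0,0,0],[0,0,0,0]]}

```text
time: 24.08
position: [0.5019, -0.2013, 0.1983]
tool_rot: [-0.114, 0.994, 0.001, -0.001]
ft_force: [-0.8, 0.8, -1.0]
grip_width: 0.0003
grip_force: 0.0
```

```bash
python3 - <<'E'
from h import *
np.set_printoptions(precision=4,suppress=True)
c=eyes.camera('wrist');s=eyes.camera('side')
t=eyes.camera('top')
for cam in(c,t):
  for k in blobs(cam,'blue',100):
    r,P=rect(k,cam,.085); print(r,P.mean(0))
  for k in blobs(cam,'red',60): print('red',onz(cam,k.reshape(-1,2).mean(0),.018))
cv2.imwrite('pics/fin.png',cv2.resize(s['img'][160:300,230:430,::-1],None,fx=4,fy=4,interpolation=2))
E
```

```text
((551.0, 376.5), (21.0, 26.0), 90.0) [0.5746 0.0123]
red [ 0.4458 -0.3032  0.018 ]
((320.72955322265625, 123.95189666748047), (30.540740966796875, 272.2570495605469), 29.26386260986328) [ 0.8539 -0.0854]
red [ 0.9232 -0.0371  0.018 ]
red [ 0.4455 -0.3013  0.018 ]
red [0.6366 0.1131 0.018 ]
red [ 0.3669 -0.664   0.018 ]
```

View pics/fin.png

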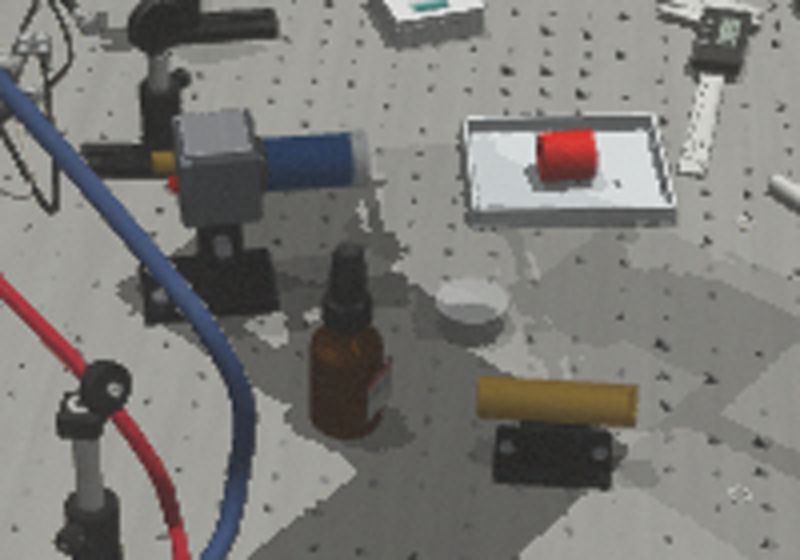

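The sleeve sits on the nose against the shoulder at about (307,200) side px. The cap lies in the tray at about (372,199), and the bystanders in view are where they stood. Handing in.

```bash
python3 -c "
from rig import robot, eyes
print(robot.hand_in())"
```

```text
the job is handed in; nothing more can be done
None
```

I handed the job in at about 24 s; no verdict was printed. The red cap lies in the white tray, and the blue sleeve is on the nose, pushed to a hard stop where I expected the shoulder, and released.

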